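# Punch-mark the steel blank in the bench jig

### The job

One of the two punching jigs on the bench has a flat steel blank lying in it. Take the mallet off its plywood pad, knock that jig's sprung punch fully down with the mallet head, then stand the mallet back on the pad on its face, as you found it, and let go. Leave the punch of the empty jig alone, and work the punch with the mallet, not with the gripper.

Things in the scene. Friction and masses are not known exactly. Their poses are not given: they have to be found in the camera images.
- mallet_grip (a point): Place to grip the mallet: on the centre line of its straight pale wooden handle, which is 24 mm wide, 28 mm tall, about 160 mm long, and level, 40 mm above the face that the mallet stands on. Axes: x along the handle towards the head, y across it, z up. The head's axis is 78 mm along +x from here; its rim is 50 mm away.
- mallet: The mallet, 0.3 to 0.55 kg, mostly in its head: a round upright head (black rubber, steel band, 56 mm diameter, 80 mm tall) standing on one flat face, handle sticking out level. Origin: centre of the lower face, the one that strikes. z up along the head, x from handle to head.
- loaded_punch_top (a point): Centre of the flat top of the punch to strike, in the jig that holds a bright steel blank (130 x 60 x 5 mm, sticking out on both sides). Jig: green C-shaped frame on a 110 x 100 mm base fixed to the bench, a vertical steel punch through its arm (arm top at 85 mm). Punch head 28 mm diameter, top at 115 mm above the bench when up, 100 mm when fully down. z up; +x towards the frame's column.
- loaded_punch (a joint): How far the loaded jig's punch is pushed down, m: 0 is up, 0.015 is fully down on its stop. A spring returns it: it begins to move at about 4 N and is fully down at about 10 N.
- spare_punch_top (a point): The same point on the punch of the empty jig, which is alike but has no blank in it: not to be struck.
- spare_punch (a joint): How far the empty jig's punch is pushed down, m: 0 is up; same spring and travel.
- pad_top (a point): Centre of the top of the plywood pad, 160 mm (its x) by 140 mm (its y), 8 mm thick, fixed to the bench. The mallet's head stands on it at the start and at the end, the handle overhanging. z up.
There are look-alikes about, which are no part of the job. There is more than one size of the mallet; the one meant has the size given above.

How it is judged:
By the outcome, as a careful person would: the job done as asked, in the order asked, and still so for the second after the job is handed in, with the robot touching nothing.
It also fails if it takes over 48 s, if anything falls off the work surface, if the arm or the gripper's body presses on something with over 40 N, if the wrist force passes 120 N, or if a joint passes its speed limit or range.

### The arm

A 6-joint arm with a two-finger parallel gripper is mounted at the origin on the work surface. World frame = base frame: x ahead of the robot, y to its left, z up, the work surface at z = 0. Lengths are in m, angles in rad, forces in N, time in s.
With the tool pointing down it reaches from about 0.375 to 0.9 m from the base axis. Payload 3.1 kg.
Tool frame: the origin (TCP) lies between the finger pads; the fingertips stand 22 mm ahead of it and the grasp point (between the pads) lies 3 mm ahead of it; z points along the fingers, y is the line along which they close (so a half turn about z gives the same grasp; the last joint's range is limited). The gripper opens to 87 mm and grips with 3 to 60 N. Pads are 19 mm wide; open, the fingers measure 117 mm over their backs; the gripper's body (75 mm by 190 mm) begins 51 mm behind the grasp point.
Start: joints at [-1.365, 0.527, 1.433, -0, 1.181, -0.178], TCP at [0.235, -0.579, 0.245] pointing down, gripper open.
Joint ranges: [-3.08, 3.08], [-0.75, 2.2], [0.22, 2.44], [-1.43, 4.57], [0, 2.65], [-2.85, 2.85]. Speed limits (rad/s): [2.79, 2.79, 3.14, 3.14, 3.14, 3.14].

### API

Orientations are given as a unit quaternion [x, y, z, w].
In Python, from rig import get_obs, camera, get_calibration, hand_in, cut_out gives the robot as it stands.
- The arm moves only by the shell command python3 -m inch 'ROWS' [OPENING] [FORCE]. ROWS is JSON, one flat list of numbers, 6 for each row, row after row: the shift along the tool's x, y, z scaled (see below), then the turn, a rotation vector about the tool's x, y, z scaled (see below). A call has 1 to 20 rows; each row is the pose to reach, as a shift and turn from the pose commanded when the call began, along the tool's axes at that moment; what a row does not reach only later rows make up. The controller multiplies each number of a shift by 0.08 m and each number of a turn by 90 degrees. A row lasts 1/12 s, in which the tool goes at most 41.7 mm and 7.16 degrees, less where a joint would pass 70% of its speed; a pose out of reach is approached as far as the arm can. A call with a number of a shift or a turn outside -1 to 1 is refused whole. A call with a gripper value outside its range is refused whole. OPENING is the finger opening in mm, from 0 to 87, set as the call begins (- or left out, the last holds). The fingers move at their own pace and stop on an object; FORCE is the grip in N (left out, the last holds). Time passes only in rows, so rows that repeat a pose let the fingers close. It gives the time, the measured TCP pose, the force, the opening and the grip force at its end, in the units of the state.
- get_obs(): the state, without advancing time (a new reading comes with each control period).
- camera(name): name is "scene" or "top"; returns the picture (480x640x3 uint8, red, green, blue); there is no depth.
- get_calibration(name): a dict with "vertical_fov" (degrees; the focal length in pixels is half the picture's height over the tangent of half this angle, whatever the lens; pixels are square), "cx", "cy" (the principal point, pixels), "T" (4x4, takes a point from camera to world coordinates). Camera axes: x right, y down, z forward; pixel columns grow to the right and rows downward; lengths in m; the calibration is good to about 2 mm. A picture is of the moment at which its call begins. get_calibration takes no time and is no camera call.
- hand_in(): hands the job in; it is judged then, once.
Trained networks look in the newest picture that a camera, given by its name, has taken for a name from the list of things; names that differ only in an ending like _2 or _b are one class to them, and where a whole thing is asked for, a point or a joint stands for the part that bears it (a point fixed in the world has none). Each returns a list of dicts, best first, with "conf" (0 to 1); they miss things now and then, are a little off and sometimes report something else, mostly with a low value. They report only what shows in the picture. A call takes as long as a camera call. They do not tell look-alikes from the thing itself.
- cut_out(camera, thing): "region" (480x640 bool, what is visible of it) and "bbox" ([left, top, right, bottom] in pixels, round what is visible of it).
The state is a dict: "time": time; "q": joint angles; "joint_velocities": joint speeds; "joint_torque": joint torques, N m; "position": TCP position; "tool_rot": TCP orientation; "ft_force": force on the tool from outside, world axes, zero at the start; "moment": the same for the moment, N m; "grip_width": finger opening in m; "grip_force": force on a finger pad.
Only numpy, scipy, OpenCV 4.12 (cv2) and the standard library are available. Lean on these libraries where they do the work, as an engineer would, in place of code of your own. Each camera call takes 0.05 s, during which the arm holds its last target. There are 200 camera calls.

## Working session

There is one attempt and no reset: what is moved stays moved. The work goes in short steps, Python scripts to look and compute and a shell command to move; the robot and the scene stay as the last step left them, time stands still between calls to the robot, and variables do not carry over. Pictures are saved under pics/ and viewed, at most 10 in all, crops included, and the job is handed in when it is done.

```bash
mkdir -p pics; ls; python3 - <<'E'
from rig import *
import cv2,numpy as np
for n in("scene","top"):
    im=camera(n); cv2.imwrite(f"pics/{n}0.png",im[...,::-1])
    c=get_calibration(n); print(n,c["vertical_fov"],c["cx"],c["cy"],np.round(c["T"],3).tolist())
    for t in("mallet","mallet_grip","loaded_punch_top","spare_punch_top","loaded_punch"):
        print(t,[(round(d["conf"],2),d["bbox"]) for d in cut_out(n,t)])
o=get_obs();print(o)
E
```

```text
pics
scene 45.49718103583465 313.4717273716936 236.0503700589478 [[-0.544, 0.601, -0.585, 1.069], [0.839, 0.4, -0.369, 0.507], [0.012, -0.691, -0.722, 1.001], [0.0, 0.0, 0.0, 1.0]]
mallet [(0.8, [391.6, 220.3, 523.1, 279.3]), (0.61, [369.2, 305.2, 412.6, 413.8])]
mallet_grip [(0.87, [369.6, 302.2, 409.9, 409.3]), (0.64, [387.6, 221.1, 529.3, 278.5])]
loaded_punch_top [(0.57, [125.2, 233.1, 138.8, 251.4])]
spare_punch_top [(0.54, [219.3, 283.3, 232.4, 299.8])]
loaded_punch [(0.72, [128.0, 237.4, 136.3, 247.1])]
top 52.886630601917275 315.2138574157262 237.62093578820836 [[-0.024, -0.983, 0.183, 0.182], [-1.0, 0.023, -0.003, 0.048], [-0.001, -0.183, -0.983, 1.099], [0.0, 0.0, 0.0, 1.0]]
mallet [(0.82, [122.4, 290.1, 246.5, 393.9]), (0.62, [170.7, 151.5, 208.2, 251.2])]
mallet_grip [(0.88, [122.0, 285.0, 247.0, 394.0]), (0.64, [164.3, 154.9, 211.1, 247.8])]
loaded_punch_top [(0.56, [448.9, 134.0, 460.3, 150.6])]
spare_punch_top [(0.47, [336.4, 140.2, 345.8, 151.8]), (0.47, [170.0, 153.3, 209.0, 248.9])]
loaded_punch [(0.64, [448.5, 134.4, 464.1, 150.4])]
{'time': 0.6, 'q': array([-1.36453494e+00,  5.27459315e-01,  1.43272850e+00, -2.91408552e-06,
        1.18138707e+00, -1.78490075e-01]), 'joint_velocities': array([-0.00025244,  0.00102219, -0.00208672, -0.00032161,  0.00101387,
       -0.00136175]), 'joint_torque': array([-1.25387945e-03, -4.39745092e+01, -1.76890039e+01,  6.34021056e-02,
        5.07617241e-02, -2.30912565e-05]), 'position': array([ 0.23460597, -0.57926147,  0.24456433]), 'tool_rot': array([ 9.81552680e-01,  1.91191881e-01, -1.22442574e-06,  8.90561038e-06]), 'ft_force': array([ 0.32722324, -0.87486362,  0.37928885]), 'moment': array([-0.01446631, -0.01465379, -0.00730143]), 'grip_force': 0.0, 'grip_width': 0.08724383674647432}
```

View pics/scene0.png

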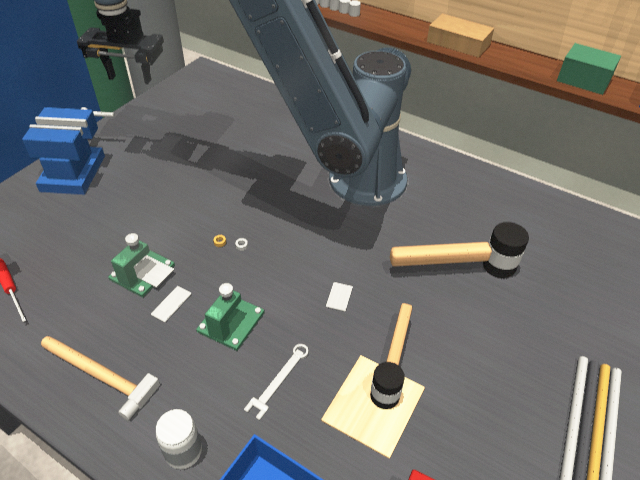

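View pics/top0.png

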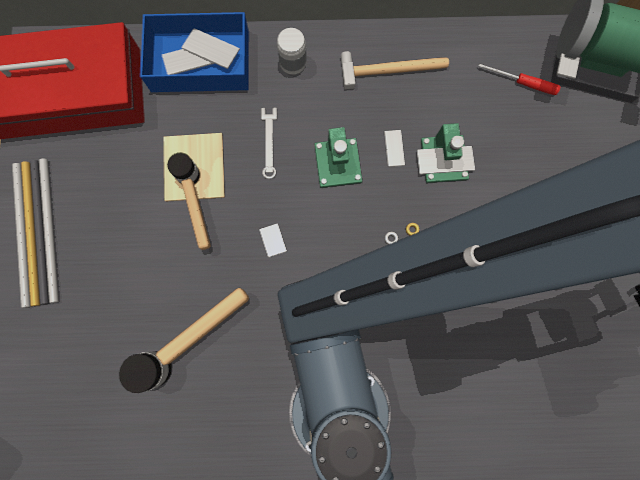

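Candidates for the mallet:
- The one on the pad: top (181,166), scene (387,385). This is the one I choose, because it stands on the pad and is the smaller size.
- The big mallet: top (145,372).
- The claw-less hammer: top (348,70).

Candidates for the jig:
- The one with a blank in it: top (456,143), scene (132,240). This is the one to strike.
- The empty one: top (340,147).

Loose blanks lie at top (394,148) and (273,240). I'll check the choice in one crop and measure.

```bash
cat > h.py <<'E'
from rig import *
import cv2,numpy as np
def ray(n,u,v):
    c=get_calibration(n);f=240/np.tan(np.radians(c["vertical_fov"])/2);T=np.array(c["T"])
    d=T[:3,:3]@np.array([(u-c["cx"])/f,(v-c["cy"])/f,1]);return T[:3,3],d
def at(n,u,v,z):
    p,d=ray(n,u,v);return p+d*(z-p[2])/d[2]
def tri(a,b):
    A=0;B=0
    for n,u,v in((("top",)+tuple(a)),(("scene",)+tuple(b))):
        p,d=ray(n,u,v);d=d/np.linalg.norm(d);M=np.eye(3)-np.outer(d,d);A=A+M;B=B+M@p
    return np.linalg.solve(A,B)
E
python3 - <<'E'
from h import *
np.set_printoptions(precision=4,suppress=True)
im=cv2.imread("pics/top0.png");sc=cv2.imread("pics/scene0.png")
a=cv2.resize(im[110:260,140:260],None,fx=3,fy=3,interpolation=cv2.INTER_CUBIC)
b=cv2.resize(im[110:200,300:490],None,fx=2,fy=2)
c=cv2.resize(sc[220:360,90:270],None,fx=2,fy=2)
o=np.zeros((470,760,3),np.uint8);o[:450,:360]=a;o[:180,370:750]=b;o[185:465,370:730]=c
cv2.imwrite("pics/crop.png",o)
print("punch tri",tri((456.5,142.5),(132.2,240)),at("top",456.5,142.5,.115),at("scene",132.2,240,.115))
print("spare",at("top",340.5,147,.115))
m=cv2.inRange(cv2.cvtColor(im,cv2.COLOR_BGR2HSV),(5,60,90),(25,255,255))
s=m[203:255,175:215];ys,xs=np.nonzero(s);xs=xs+175;ys=ys+203
# per-row centres
for y in range(204,250,6):
    w=xs[ys==y]; print(y,w.min(),w.max()) if len(w) else 0
r=cv2.minAreaRect(np.c_[xs,ys].astype(np.float32));print(r)
E
```

```text
punch tri [ 0.5689 -0.2664  0.1064] [ 0.5656 -0.2637  0.115 ] [ 0.5738 -0.2589  0.115 ]
spare [ 0.5614 -0.0138  0.115 ]
204 187 198
210 188 200
216 190 201
222 192 203
228 193 204
234 195 206
240 196 207
246 198 209
((197.94119262695312, 225.26470947265625), (48.50712203979492, 11.884244918823242), 75.96376037597656)
```

View pics/crop.png

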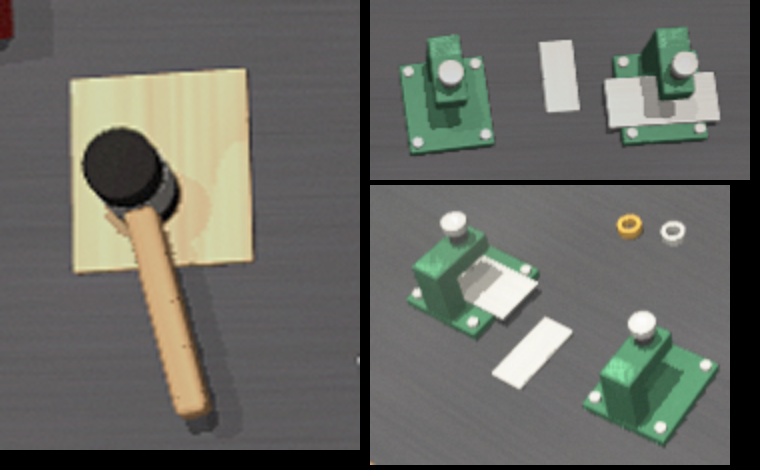

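The crop confirms both choices: the small mallet is on the pad, and the right-hand jig in the top view holds the blank, with its punch at top (457,142) and scene (132,238).

```bash
python3 - <<'E'
from h import *
np.set_printoptions(precision=4,suppress=True)
print("punch",at("top",457,142,.115),at("scene",132,238,.115),tri((457,142),(132,238)))
hd=at("top",181,165.7,.088);print("head top",hd)
# scene head: disc centre approx (388,371)
print("head scene",at("scene",388,372,.088))
# handle axis from top-camera pixels at handle top height .062 
p1=at("top",193.3,206,.060);p2=at("top",203,246,.060);print(p1,p2)
phi=np.arctan2(*(p1-p2)[[1,0]]);print("phi deg",np.degrees(phi))
end=at("top",204.3,248,.055);print("end",end,np.linalg.norm(hd[:2]-end[:2]))
phi2=np.arctan2(*(hd-p2)[[1,0]]);print(np.degrees(phi2))
sc=cv2.imread("pics/scene0.png")
m=cv2.inRange(cv2.cvtColor(sc,cv2.COLOR_BGR2HSV),(5,70,90),(25,255,255))
for y in range(308,362,8):
    w=np.nonzero(m[y,380:420])[0]+380
    if len(w): c=(w.min()+w.max())/2; print(y,w.min(),w.max(),at("scene",c,y,.058))
E
```

```text
punch [ 0.5667 -0.2648  0.115 ] [ 0.5698 -0.2635  0.115 ] [ 0.568  -0.266   0.1119]
head top [0.5371 0.3354 0.088 ]
head scene [0.5396 0.3369 0.088 ]
[0.4527 0.3136 0.06  ] [0.3622 0.2904 0.06  ]
phi deg 14.381602168750248
end [0.3585 0.2886 0.055 ] 0.1845692221447068
14.45108293231551
308 400 411 [0.3716 0.2922 0.058 ]
316 398 409 [0.3918 0.2978 0.058 ]
324 396 408 [0.411  0.3041 0.058 ]
332 394 406 [0.4302 0.3095 0.058 ]
340 392 404 [0.449  0.3147 0.058 ]
348 390 402 [0.4674 0.3198 0.058 ]
356 388 400 [0.4854 0.3248 0.058 ]
```

```bash
python3 -m inch '[0.5,-0.5,0,0,0,0.083, 1,-1,0,0,0,0.083, 1,-1,0,0,0,0.083, 1,-1,0,0,0,0.083]' 87 10
python3 -m inch '[0.5,-0.5,0,0,0,0, 1,-1,0,0,0,0, 1,-1,0,0,0,0]'
python3 -m inch '[0.5,-0.5,0,0,0,0, 1,-1,0,0,0,0, 1,-1,0,0,0,0]'
python3 -m inch '[0.5,-0.5,0,0,0,0, 1,-1,0,0,0,0, 1,-1,0,0,0,0]'
```

```text
time: 0.93
position: [0.2801, -0.4683, 0.2442]
tool_rot: [0.992, 0.129, 0.0, -0.004]
ft_force: [-0.7, 0.9, 0.6]
grip_width: 0.0872
grip_force: 0.0
time: 1.18
position: [0.3367, -0.3753, 0.2446]
tool_rot: [0.992, 0.127, 0.0, -0.001]
ft_force: [1.4, -0.6, 0.5]
grip_width: 0.0869
grip_force: 0.0
time: 1.43
position: [0.3942, -0.2775, 0.2448]
tool_rot: [0.992, 0.127, 0.0, -0.0]
ft_force: [-0.1, -0.5, -0.5]
grip_width: 0.0872
grip_force: 0.0
time: 1.68
position: [0.4519, -0.1801, 0.2449]
tool_rot: [0.992, 0.127, 0.001, -0.0]
ft_force: [0.6, -0.5, 0.9]
grip_width: 0.087
grip_force: 0.0
```

```bash

python3 -m inch '[0.33,-1,0,0,0,0, 0.33,-1,0,0,0,0, 0.33,-1,0,0,0,0]'
python3 -m inch '[0.33,-1,0,0,0,0, 0.33,-1,0,0,0,0, 0.33,-1,0,0,0,0]'
python3 -m inch '[0.33,-1,0,0,0,0, 0.33,-1,0,0,0,0, 0.33,-1,0,0,0,0]'
python3 -m inch '[0.33,-1,0,0,0,0, 0.33,-1,0,0,0,0, 0.33,-1,0,0,0,0]'
python3 -m inch '[0.33,-1,0,0,0,0, 0.33,-1,0,0,0,0, 0.33,-1,0,0,0,0, 0.33,-1,0,0,0,0, 0.33,-1,0,0,0,0]'
python3 - <<'E'
from h import *
np.set_printoptions(precision=4,suppress=True)
o=get_obs();q=o["tool_rot"];yaw=2*np.arctan2(q[1],q[0]);print(np.degrees(yaw))
d=np.array([.482,.3215,.051])-o["position"];c,s=np.cos(yaw),np.sin(yaw)
print(o["position"],o["q"],np.array([c*d[0]+s*d[1],s*d[0]-c*d[1],-d[2]])/.08)
E
```

```text
time: 1.93
position: [0.4548, -0.0918, 0.2444]
tool_rot: [0.992, 0.13, -0.001, -0.002]
ft_force: [-0.5, 1.0, -0.6]
grip_width: 0.0868
grip_force: 0.0
time: 2.18
position: [0.4607, -0.0089, 0.2447]
tool_rot: [0.992, 0.13, -0.0, -0.002]
ft_force: [-1.5, -0.8, 0.9]
grip_width: 0.0868
grip_force: 0.0
time: 2.43
position: [0.4669, 0.0746, 0.2448]
tool_rot: [0.992, 0.13, 0.001, -0.001]
ft_force: [0.2, -0.2, 0.9]
grip_width: 0.0871
grip_force: 0.0
time: 2.68
position: [0.4731, 0.1585, 0.245]
tool_rot: [0.992, 0.129, 0.001, -0.001]
ft_force: [0.2, -0.1, 0.4]
grip_width: 0.0871
grip_force: 0.0
time: 3.1
position: [0.4778, 0.2369, 0.2443]
tool_rot: [0.992, 0.127, -0.0, 0.001]
ft_force: [0.1, -0.5, 0.0]
grip_width: 0.087
grip_force: 0.0
14.614747275285684
[0.4778 0.2369 0.2443] [ 0.2511  0.4051  1.6618 -0.001   1.0754  1.5673] [ 0.3174 -1.0104  2.4168]
```

```bash

python3 -m inch '[0.32,-1,0,0,0,0, 0.32,-1,0,0,0,0, 0.32,-1,0,0,0,0]'
python3 -m inch '[0,-0.01,0.8,0,0,0, 0,-0.01,0.9,0,0,0, 0,-0.01,0.9,0,0,0, 0,-0.01,0.9,0,0,0]'
python3 -m inch '[0,0,0.5,0,0,0, 0,0,0.5,0,0,0, 0,0,0.5,0,0,0, 0,0,0.5,0,0,0]'
python3 - <<'E'
from h import *
np.set_printoptions(precision=4,suppress=True)
o=get_obs();q=o["tool_rot"];yaw=2*np.arctan2(q[1],q[0]);print(np.degrees(yaw))
d=np.array([.482,.3215,.051])-o["position"];c,s=np.cos(yaw),np.sin(yaw)
print(o["position"],np.array([c*d[0]+s*d[1],s*d[0]-c*d[1],-d[2]])/.08)
a=camera("scene")[270:450,300:480,::-1];b=camera("top")[120:280,120:280,::-1]
v=np.zeros((500,800,3),np.uint8);v[:400,:400]=cv2.resize(a,(400,400));v[:400,400:]=cv2.resize(b,(400,400))
cv2.imwrite("pics/pre.png",v)
E
```

```text
time: 3.35
position: [0.4839, 0.3252, 0.245]
tool_rot: [0.992, 0.127, 0.002, -0.002]
ft_force: [0.0, 0.7, 0.4]
grip_width: 0.0872
grip_force: 0.0
time: 3.68
position: [0.4815, 0.3203, 0.1713]
tool_rot: [0.992, 0.126, -0.002, 0.001]
ft_force: [0.7, 0.3, 0.6]
grip_width: 0.0869
grip_force: 0.0
time: 4.02
position: [0.4835, 0.3224, 0.1348]
tool_rot: [0.992, 0.126, 0.001, -0.0]
ft_force: [0.2, -0.5, 0.1]
grip_width: 0.0871
grip_force: 0.0
14.534289232433215
[0.4835 0.3224 0.1348] [-0.021   0.0065  1.0472]
```

View pics/pre.png

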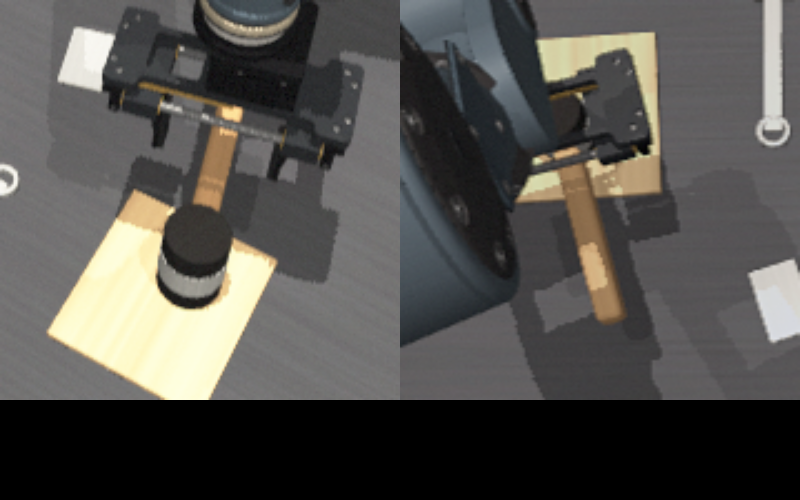

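The gripper straddles the handle (scene crop, about (215,170)) just behind the head. Next I descend and grip.

```bash

python3 -m inch '[-0.02,0,0.4,0,0,0, -0.02,0,0.7,0,0,0, -0.02,0,0.9,0,0,0, -0.02,0,0.95,0,0,0, -0.02,0,0.95,0,0,0]'
python3 -m inch '[0,0,0.09,0,0,0, 0,0,0.09,0,0,0, 0,0,0.09,0,0,0]' 
python3 -m inch '[0,0,0,0,0,0, 0,0,0,0,0,0, 0,0,0,0,0,0, 0,0,0,0,0,0, 0,0,0,0,0,0, 0,0,0,0,0,0, 0,0,0,0,0,0, 0,0,0,0,0,0, 0,0,0,0,0,0, 0,0,0,0,0,0]' 0 60
```

```text
time: 4.53
position: [0.4808, 0.3223, 0.057]
tool_rot: [0.992, 0.127, 0.0, -0.0]
ft_force: [0.7, 0.1, -0.4]
grip_width: 0.087
grip_force: 0.0
time: 4.78
position: [0.4812, 0.3225, 0.0503]
tool_rot: [0.992, 0.127, 0.001, -0.0]
ft_force: [-0.3, -0.3, -0.3]
grip_width: 0.0868
grip_force: 0.0
time: 5.62
position: [0.4806, 0.3221, 0.0493]
tool_rot: [0.992, 0.127, -0.0, 0.0]
ft_force: [-0.4, 0.2, 0.9]
grip_width: 0.0284
grip_force: 0.0
```

```bash

python3 -m inch '[0,0,0,0,0,0, 0,0,0,0,0,0, 0,0,0,0,0,0, 0,0,0,0,0,0, 0,0,0,0,0,0, 0,0,0,0,0,0]' 0 60
python3 -m inch '[0,0,-0.05,0,0,0, 0,0,-0.1,0,0,0, 0,0,-0.2,0,0,0, 0,0,-0.3,0,0,0, 0,0,-0.5,0,0,0, 0,0,-0.7,0,0,0, 0,0,-0.9,0,0,0, 0,0,-1,0,0,0, 0,0,-1,0,0,0, 0,0,-1,0,0,0]'
python3 - <<'E'
from h import *
o=get_obs();print(o["moment"],o["tool_rot"])
a=camera("scene")[200:440,260:500,::-1];b=camera("top")[120:280,120:280,::-1]
v=np.zeros((400,800,3),np.uint8);v[:400,:400]=cv2.resize(a,(400,400));v[:400,400:]=cv2.resize(b,(400,400))
cv2.imwrite("pics/lift.png",v)
E
```

```text
time: 6.12
position: [0.4805, 0.3222, 0.0493]
tool_rot: [0.992, 0.127, -0.0, -0.0]
ft_force: [-1.0, 0.1, -0.3]
grip_width: 0.0231
grip_force: 59.9
time: 6.95
position: [0.4806, 0.3222, 0.1299]
tool_rot: [0.992, 0.127, 0.0, -0.0]
ft_force: [-0.2, -0.1, -5.0]
grip_width: 0.0235
grip_force: 59.9
[-0.08790355  0.24609439  0.02172258] [ 9.91920115e-01  1.26863322e-01  4.13465112e-04 -1.09336278e-04]
```

View pics/lift.png

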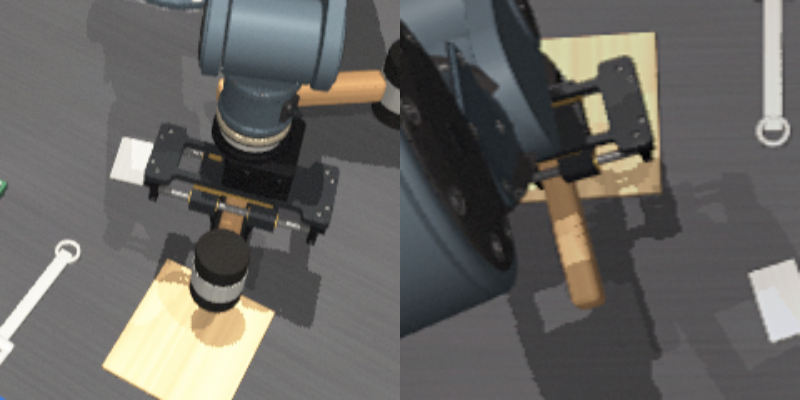

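The mallet is held level at about 4.8 N. Next I carry it over to the loaded jig, well above the spare one.

```bash

python3 -m inch '[0,0.03,-0.1,0,0,0, 0,0.1,-0.3,0,0,0, -0.05,0.25,-0.6,0,0,0, -0.1,0.5,-0.85,0,0,0, -0.15,0.75,-1,0,0,0, -0.2,1,-1,0,0,0]'
python3 -m inch '[-0.05,0.25,0,0,0,0, -0.1,0.5,0,0,0,0, -0.15,0.75,0,0,0,0, -0.2,1,0,0,0,0]'
python3 -m inch '[-0.05,0.25,0,0,0,0, -0.1,0.5,0,0,0,0, -0.15,0.75,0,0,0,0, -0.2,1,0,0,0,0]'
python3 -m inch '[-0.05,0.25,0,0,0,0, -0.1,0.5,0,0,0,0, -0.15,0.75,0,0,0,0, -0.2,1,0,0,0,0]'
python3 -m inch '[-0.05,0.25,0,0,0,0, -0.1,0.5,0,0,0,0, -0.15,0.75,0,0,0,0, -0.2,1,0,0,0,0]'
python3 -m inch '[-0.05,0.25,0,0,0,0, -0.1,0.5,0,0,0,0, -0.15,0.75,0,0,0,0, -0.2,1,0,0,0,0]'
python3 -m inch '[-0.05,0.25,0,0,0,0, -0.1,0.5,0,0,0,0, -0.15,0.75,0,0,0,0, -0.2,1,0,0,0,0]'
python3 -m inch '[-0.05,0.15,0,0,0,0, -0.1,0.25,0,0,0,0, -0.13,0.33,0,0,0,0, -0.13,0.37,0,0,0,0, -0.13,0.37,0,0,0,0, -0.13,0.37,0,0,0,0, -0.13,0.37,0,0,0,0]'
python3 - <<'E'
from h import *
o=get_obs();print(o["position"],o["moment"],o["tool_rot"])
a=camera("scene")[140:380,30:270,::-1];b=camera("top")[60:240,360:540,::-1]
v=np.zeros((400,800,3),np.uint8);v[:400,:400]=cv2.resize(a,(400,400));v[:400,400:]=cv2.resize(b,(400,400))
cv2.imwrite("pics/over.png",v)
E
```

```text
time: 7.55
position: [0.4868, 0.2405, 0.2121]
tool_rot: [0.992, 0.127, 0.003, -0.0]
ft_force: [0.9, -0.3, -5.3]
grip_width: 0.0236
grip_force: 59.9
time: 7.88
position: [0.4893, 0.1581, 0.2092]
tool_rot: [0.992, 0.127, -0.001, 0.0]
ft_force: [-0.7, -0.3, -5.2]
grip_width: 0.0231
grip_force: 59.9
time: 8.22
position: [0.494, 0.0766, 0.2091]
tool_rot: [0.992, 0.127, -0.001, 0.0]
ft_force: [-0.0, 0.3, -4.9]
grip_width: 0.0236
grip_force: 59.9
time: 8.55
position: [0.4986, -0.0048, 0.2091]
tool_rot: [0.992, 0.127, -0.001, -0.0]
ft_force: [-1.2, -0.1, -5.1]
grip_width: 0.0236
grip_force: 59.9
time: 8.88
position: [0.5033, -0.0862, 0.2091]
tool_rot: [0.992, 0.127, -0.001, -0.0]
ft_force: [0.6, 0.4, -5.2]
grip_width: 0.0235
grip_force: 59.9
time: 9.22
position: [0.5079, -0.1676, 0.2091]
tool_rot: [0.992, 0.127, -0.001, -0.0]
ft_force: [0.5, -0.6, -5.2]
grip_width: 0.0236
grip_force: 59.9
time: 9.55
position: [0.5125, -0.249, 0.2089]
tool_rot: [0.992, 0.127, -0.001, -0.0]
ft_force: [0.2, 0.1, -5.3]
grip_width: 0.0239
grip_force: 59.9
time: 10.13
position: [0.5104, -0.2782, 0.2093]
tool_rot: [0.992, 0.127, -0.0, -0.0]
ft_force: [-0.3, 0.0, -4.9]
grip_width: 0.0235
grip_force: 59.9
[ 0.51043404 -0.27818151  0.20931297] [-0.00343014  0.18924174 -0.06250033] [ 9.91861370e-01  1.27321657e-01 -1.96237440e-04 -4.25127891e-04]
```

View pics/over.png

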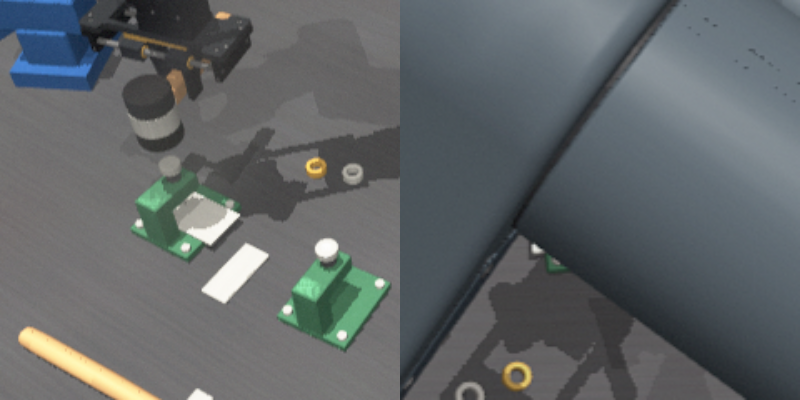

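The head hangs above and slightly behind the loaded punch in the scene view. I'll check the offset numerically, then descend close.

```bash

python3 -m inch '[0,0,0.15,0,0,0, 0,0,0.35,0,0,0, 0,0,0.48,0,0,0, 0,0,0.52,0,0,0, 0,0,0.52,0,0,0, 0,0,0.52,0,0,0]'
python3 - <<'E'
from h import *
print("head from picture",at("scene",119.4,195,.248))
o=get_obs();print(o["position"],o["ft_force"],o["moment"])
a=camera("scene")[160:280,70:190,::-1]
cv2.imwrite("pics/near.png",cv2.resize(a,(480,480),interpolation=cv2.INTER_CUBIC))
E
```

```text
time: 10.73
position: [0.5108, -0.2793, 0.1679]
tool_rot: [0.992, 0.127, 0.0, 0.0]
ft_force: [0.6, -0.2, -5.1]
grip_width: 0.0235
grip_force: 59.9
head from picture [ 0.57542384 -0.25181145  0.248     ]
[ 0.51078349 -0.27925375  0.16787936] [ 0.56689853 -0.15578921 -5.14051916] [-0.07276404  0.19298859 -0.02639452]
```

View pics/near.png

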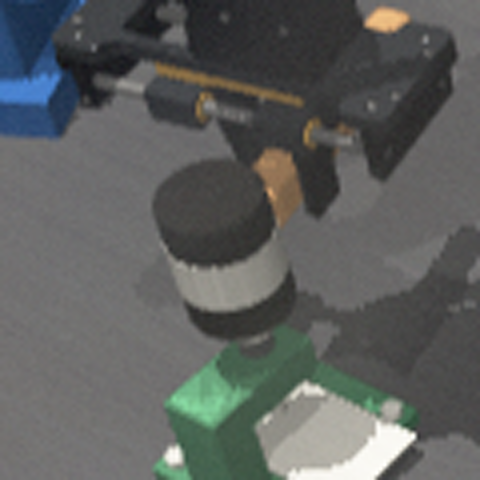

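The head is over the punch (crop (242,310) against (256,343), about 12 mm apart in height), so the face covers the punch head. Now I press down, reading the force as I go.

```bash

python3 -m inch '[0,0,0.06,0,0,0, 0,0,0.12,0,0,0, 0,0,0.17,0,0,0, 0,0,0.2,0,0,0, 0,0,0.23,0,0,0, 0,0,0.25,0,0,0, 0,0,0.25,0,0,0, 0,0,0.25,0,0,0]'
python3 -m inch '[0,0,0.02,0,0,0, 0,0,0.04,0,0,0, 0,0,0.04,0,0,0, 0,0,0.04,0,0,0]'
```

```text
time: 11.45
position: [0.5107, -0.2796, 0.1482]
tool_rot: [0.992, 0.127, 0.0, 0.0]
ft_force: [-2.2, -1.1, 2.7]
grip_width: 0.0232
grip_force: 59.9
time: 11.78
position: [0.5106, -0.2796, 0.1447]
tool_rot: [0.992, 0.127, 0.0, 0.0]
ft_force: [-3.0, -2.0, 3.4]
grip_width: 0.0233
grip_force: 59.9
```

```bash

python3 -m inch '[0,0,0.02,0,0,0, 0,0,0.035,0,0,0, 0,0,0.035,0,0,0, 0,0,0.035,0,0,0]'
python3 -m inch '[0,0,0.02,0,0,0, 0,0,0.02,0,0,0, 0,0,0.02,0,0,0]'
```

```text
time: 12.12
position: [0.5106, -0.2795, 0.1419]
tool_rot: [0.992, 0.127, 0.0, 0.0]
ft_force: [-3.4, -2.0, 4.8]
grip_width: 0.0234
grip_force: 59.9
time: 12.37
position: [0.5105, -0.2796, 0.1408]
tool_rot: [0.992, 0.127, 0.0, 0.0]
ft_force: [-5.5, -1.5, 7.3]
grip_width: 0.0237
grip_force: 59.9
```

Force is now 12.4 N and rising faster, so the punch is near its stop. I'll go a little more to make sure.

```bash

python3 -m inch '[0,0,0.02,0,0,0, 0,0,0.02,0,0,0, 0,0,0.02,0,0,0]'
python3 -m inch '[0,0,0.02,0,0,0, 0,0,0.02,0,0,0, 0,0,0.02,0,0,0]'
```

```text
time: 12.62
position: [0.5101, -0.2795, 0.14]
tool_rot: [0.992, 0.127, -0.0, 0.0]
ft_force: [-6.6, -1.4, 11.9]
grip_width: 0.0234
grip_force: 59.9
time: 12.87
position: [0.5096, -0.2795, 0.1388]
tool_rot: [0.992, 0.127, -0.001, 0.0]
ft_force: [-9.0, -1.1, 16.2]
grip_width: 0.0234
grip_force: 60.0
```

The force climbed from 0.4 N/mm to about 4 N/mm, reaching 21 N of push, so the punch is hard on its stop. I'll lift and check the mallet's tilt.

```bash

python3 -m inch '[0,0,-0.05,0,0,0, 0,0,-0.15,0,0,0, 0,0,-0.35,0,0,0, 0,0,-0.6,0,0,0, 0,0,-0.8,0,0,0, 0,0,-0.87,0,0,0, 0,0,-0.87,0,0,0, 0,0,-0.87,0,0,0]'
python3 - <<'E'
from h import *
o=get_obs();print(o["position"],o["ft_force"],o["moment"])
a=camera("scene")[100:260,40:200,::-1]
cv2.imwrite("pics/after.png",cv2.resize(a,(480,480),interpolation=cv2.INTER_CUBIC))
E
```

```text
time: 13.53
position: [0.5101, -0.2783, 0.2053]
tool_rot: [0.992, 0.127, -0.001, -0.001]
ft_force: [0.2, 0.6, -5.4]
grip_width: 0.0236
grip_force: 60.0
[ 0.51013068 -0.27833811  0.20533863] [ 0.24692756  0.64439726 -5.35646752] [-0.02587431  0.27905228  0.05324712]
```

View pics/after.png

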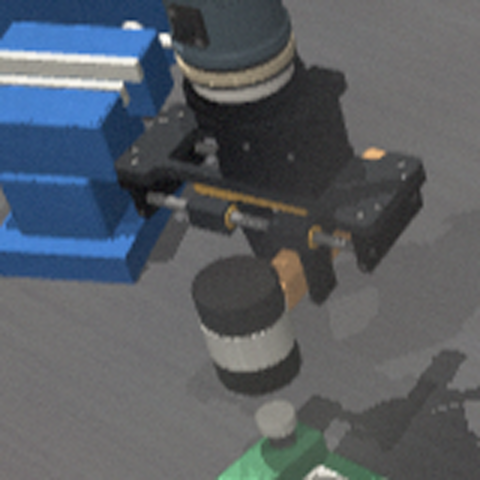

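The mallet is still straight in the grip and the punch (crop (276,418)) is back up. I carry it back to the pad.

```bash

python3 -m inch '[0,-0.03,0,0,0,0, 0,-0.1,0,0,0,0, 0.05,-0.25,0,0,0,0, 0.1,-0.5,0,0,0,0, 0.15,-0.75,0,0,0,0, 0.2,-1,0,0,0,0]' >/dev/null
python3 -m inch '[0.05,-0.25,0,0,0,0, 0.1,-0.5,0,0,0,0, 0.15,-0.75,0,0,0,0, 0.2,-1,0,0,0,0]' >/dev/null
python3 -m inch '[0.05,-0.25,0,0,0,0, 0.1,-0.5,0,0,0,0, 0.15,-0.75,0,0,0,0, 0.2,-1,0,0,0,0]' >/dev/null
python3 -m inch '[0.05,-0.25,0,0,0,0, 0.1,-0.5,0,0,0,0, 0.15,-0.75,0,0,0,0, 0.2,-1,0,0,0,0]' >/dev/null
python3 -m inch '[0.05,-0.25,0,0,0,0, 0.1,-0.5,0,0,0,0, 0.15,-0.75,0,0,0,0, 0.2,-1,0,0,0,0]' >/dev/null
python3 -m inch '[0.05,-0.25,0,0,0,0, 0.1,-0.5,0,0,0,0, 0.15,-0.75,0,0,0,0, 0.2,-1,0,0,0,0]' >/dev/null
python3 -m inch '[0.05,-0.25,0,0,0,0, 0.1,-0.5,0,0,0,0, 0.15,-0.75,0,0,0,0, 0.2,-1,0,0,0,0]' >/dev/null
python3 -m inch '[0.05,-0.15,0,0,0,0, 0.1,-0.25,0,0,0,0, 0.14,-0.33,0,0,0,0, 0.14,-0.36,0,0,0,0, 0.14,-0.36,0,0,0,0, 0.14,-0.36,0,0,0,0, 0.14,-0.36,0,0,0,0]'
python3 -m inch '[0,0,0.15,0,0,0, 0,0,0.35,0,0,0, 0,0,0.6,0,0,0, 0,0,0.8,0,0,0, 0,0,0.95,0,0,0, 0,0,1,0,0,0, 0,0,1,0,0,0, 0,0,1,0,0,0]'
```

```text
time: 16.67
position: [0.4815, 0.3207, 0.2065]
tool_rot: [0.992, 0.126, -0.0, 0.0]
ft_force: [0.3, 0.1, -4.8]
grip_width: 0.023
grip_force: 60.0
time: 17.33
position: [0.4821, 0.3214, 0.1269]
tool_rot: [0.992, 0.127, 0.0, -0.0]
ft_force: [0.6, 0.9, -4.0]
grip_width: 0.0235
grip_force: 60.0
```

```bash

python3 -m inch '[0,0,0.15,0,0,0, 0,0,0.35,0,0,0, 0,0,0.55,0,0,0, 0,0,0.7,0,0,0, 0,0,0.8,0,0,0, 0,0,0.86,0,0,0, 0,0,0.88,0,0,0, 0,0,0.88,0,0,0, 0,0,0.88,0,0,0]'
python3 -m inch '[0,0,0.02,0,0,0, 0,0,0.04,0,0,0, 0,0,0.04,0,0,0, 0,0,0.04,0,0,0]'
python3 -m inch '[0,0,0.02,0,0,0, 0,0,0.03,0,0,0, 0,0,0.03,0,0,0, 0,0,0.03,0,0,0]'
```

```text
time: 18.08
position: [0.4821, 0.3219, 0.0567]
tool_rot: [0.992, 0.127, 0.001, -0.0]
ft_force: [-0.1, 0.8, -4.8]
grip_width: 0.0233
grip_force: 60.0
time: 18.42
position: [0.4815, 0.3216, 0.0531]
tool_rot: [0.992, 0.127, 0.0, -0.0]
ft_force: [-0.9, 0.5, -4.8]
grip_width: 0.0235
grip_force: 60.0
time: 18.75
position: [0.4815, 0.3216, 0.0504]
tool_rot: [0.992, 0.127, -0.0, 0.0]
ft_force: [-0.4, -0.7, -6.1]
grip_width: 0.0235
grip_force: 60.0
```

```bash

python3 -m inch '[0,0,0.012,0,0,0, 0,0,0.012,0,0,0, 0,0,0.012,0,0,0, 0,0,0.012,0,0,0]'
python3 -m inch '[0,0,0.012,0,0,0, 0,0,0.012,0,0,0, 0,0,0.012,0,0,0, 0,0,0.012,0,0,0]'
```

```text
time: 19.08
position: [0.4815, 0.3216, 0.0496]
tool_rot: [0.992, 0.127, -0.0, 0.0]
ft_force: [-1.2, 1.3, -4.8]
grip_width: 0.0234
grip_force: 60.0
time: 19.42
position: [0.4815, 0.3216, 0.0486]
tool_rot: [0.992, 0.127, -0.0, 0.0]
ft_force: [-0.1, -0.6, -4.7]
grip_width: 0.0237
grip_force: 60.0
```

```bash

python3 -m inch '[0,0,0.012,0,0,0, 0,0,0.012,0,0,0, 0,0,0.012,0,0,0, 0,0,0.012,0,0,0]'
python3 -m inch '[0,0,0.012,0,0,0, 0,0,0.012,0,0,0, 0,0,0.012,0,0,0, 0,0,0.012,0,0,0]'|grep -E 'pos|ft'
python3 - <<'E'
from h import *
o=get_obs();print(o["position"],o["ft_force"],o["moment"])
a=camera("scene")[260:440,300:480,::-1]
cv2.imwrite("pics/place.png",cv2.resize(a,(540,540),interpolation=cv2.INTER_CUBIC))
E
```

```text
time: 19.75
position: [0.4814, 0.3216, 0.0482]
tool_rot: [0.992, 0.127, -0.0, 0.0]
ft_force: [-1.9, -0.5, 3.2]
grip_width: 0.0237
grip_force: 60.0
position: [0.4812, 0.3215, 0.0479]
ft_force: [-4.3, -2.5, 7.6]
[0.48122324 0.32152663 0.04787911] [-4.28641547 -2.50089005  7.64641694] [-0.24681786  0.54210948  0.00511818]
```

View pics/place.png

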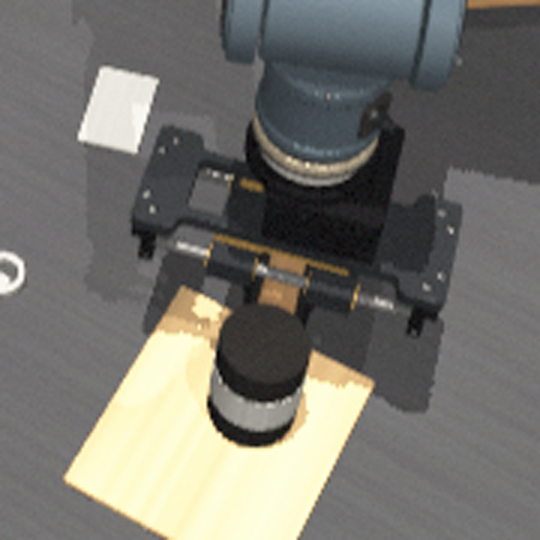

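The head stands on the pad (crop (255,390)), fully inside its edges. I relax the push, release and rise.

```bash

python3 -m inch '[0,0,-0.012,0,0,0, 0,0,-0.012,0,0,0]'|grep ft
python3 -m inch '[0,0,0,0,0,0, 0,0,0,0,0,0, 0,0,0,0,0,0, 0,0,0,0,0,0, 0,0,0,0,0,0, 0,0,0,0,0,0, 0,0,0,0,0,0, 0,0,0,0,0,0, 0,0,0,0,0,0, 0,0,0,0,0,0]' 70
python3 -m inch '[0,0,-0.1,0,0,0, 0,0,-0.3,0,0,0, 0,0,-0.6,0,0,0, 0,0,-0.9,0,0,0, 0,0,-1,0,0,0, 0,0,-1,0,0,0]'
python3 -m inch '[-0.2,0,-0.3,0,0,0, -0.5,0,-0.6,0,0,0, -1,0,-1,0,0,0, -1,0,-1,0,0,0, -1,0,-1,0,0,0, -1,0,-1,0,0,0]'
python3 - <<'E'
from h import *
o=get_obs();print(o["position"],o["ft_force"])
a=camera("scene")[:,:,::-1]
cv2.imwrite("pics/end.png",a)
E
```

```text
ft_force: [-2.4, -0.3, 4.4]
time: 21.13
position: [0.4816, 0.3216, 0.0477]
tool_rot: [0.992, 0.127, 0.0, -0.0]
ft_force: [0.6, 0.4, -0.2]
grip_width: 0.0692
grip_force: 0.0
time: 21.63
position: [0.4832, 0.3224, 0.1304]
tool_rot: [0.992, 0.127, 0.003, -0.001]
ft_force: [0.1, 1.1, 0.6]
grip_width: 0.07
grip_force: 0.0
time: 22.13
position: [0.4044, 0.3016, 0.2073]
tool_rot: [0.992, 0.127, 0.0, -0.0]
ft_force: [0.4, 1.5, -0.8]
grip_width: 0.07
grip_force: 0.0
[0.40444141 0.30160281 0.20729041] [ 0.35824173  1.51208624 -0.770918  ]
```

View pics/end.png

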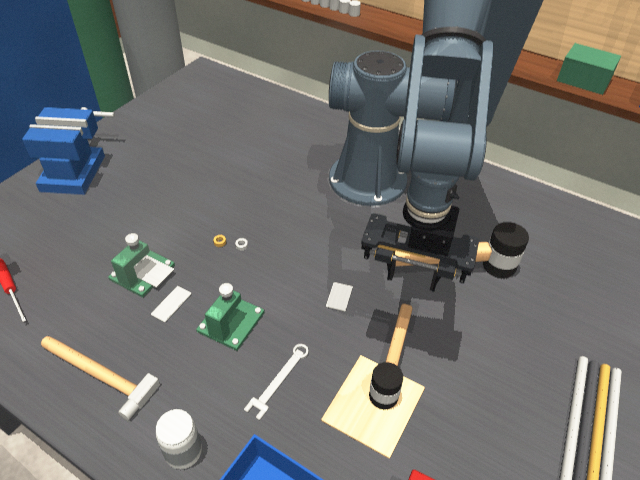

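The mallet stands on the pad as found (386,385), the blank is still in the jig, and the gripper is clear.

```bash
python3 -c "from rig import hand_in; print(hand_in())"
```

```text
the job is handed in; nothing more can be done
None
```

The loaded jig's punch was pressed down onto its stop with the mallet head, and the mallet stands back on its pad on its face, released; the spare punch was not touched, and the job is handed in at about 22 s.

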